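# Close the carton, roll it into the bay and drop the gate

## Robot

A 6-joint arm with a two-finger parallel gripper is mounted at the origin on a cart in front of the work surface, level with it; the furniture and walls round the work are solid. World frame = base frame: x ahead of the robot, y to its left, z up, the work surface at z = 0. Lengths are in mm, angles in rad, forces in N, time in s.
With the tool pointing down it reaches from about 400 to 925 mm from the base axis. Payload 12.5 kg.
Tool frame: the origin (TCP) lies midway between the tips of the shut fingers; the grasp point (between the pads) lies 19 mm behind it; z points along the fingers, y is the line along which they close (so a half turn about z gives the same grasp; the last joint's range is limited). The gripper opens to 95 mm and grips with 3 to 60 N. Pads are 20 mm wide; open, the fingers measure 119 mm over their backs; the gripper's body (75 mm by 180 mm) begins 59 mm behind the grasp point.
Start: joints at [-1.447, 0.491, 1.559, -0, 1.092, -0.106], TCP at [142.386, -608.583, 214.661] pointing down, gripper open.
Joint ranges: [-3.1, 3.1], [-0.84, 2.19], [0.05, 2.79], [-1.13, 4.28], [0.06, 2.93], [-2.69, 2.69]. Speed limits (rad/s): [2.22, 2.22, 2.79, 3.14, 3.14, 3.14].

## Interface

Orientations are given as [roll, pitch, yaw] about the fixed x, y, z axes, in that order (R = Rz(yaw) Ry(pitch) Rx(roll)).
In Python, from cell import state, read_camera, camera_info, env gives the robot as it stands.
- The arm moves only by the tool move_arm, never from a script. Its argument "commands" is a list of rows, each a list of 3 entries, a list of its own where there are three numbers: the shift along the world's x, y, z in cm, then the turn, a rotation vector about the world's x, y, z in degrees, then the opening, from 0 (shut) to 1 (fully open). A call has 1 to 10 rows; each row shifts and turns the commanded pose from where the row before left it; what a row does not reach is not made up. A row lasts 1/10 s, in which the tool goes at most 50 mm and 8.59 degrees, less where a joint would pass 70% of its speed; a pose out of reach is approached as far as the arm can. A call with a gripper value outside its range is refused whole. The fingers move at their own pace and stop on an object; the grip force is fixed at half the most. Time passes only in rows, so rows that do not move let the fingers close. It gives the time, the measured TCP pose, the force, the opening and the grip force at its end, in the units of the state.
- state(): the state, without advancing time (a new reading comes with each control period).
- read_camera(name): name is "scene" or "top"; returns the picture (420x560x3 uint8, blue, green, red); there is no depth.
- camera_info(name): a dict with "K" (3x3 intrinsics, pixels), "k1" (the pictures are not rectified: a ray, as slopes to the right and down, at radius r is drawn at 1 + k1 r^2 times it, then the intrinsics apply), "cam_to_world" (4x4, takes a point from camera to world coordinates). Camera axes: x right, y down, z forward; pixel columns grow to the right and rows downward; lengths in mm; the calibration is good to about 2 mm. A picture is of the moment at which its call begins. camera_info takes no time and is no camera call.
- env.job_done(): hands the job in; it is judged then, once.
The state is a dict: "t": time; "joints": joint angles; "qvel": joint speeds; "tau": joint torques, N m; "eef_pos": TCP position; "tcp_rot": TCP orientation; "ft_force": force on the tool from outside, world axes, zero at the start; "moment": the same for the moment, N m; "opening": opening from 0.0 (shut) to 1.0 (fully open); "grip_force": force on a finger pad.
Only numpy, scipy, OpenCV 4.12 (cv2) and the standard library are available. Lean on these libraries where they do the work, as an engineer would, in place of code of your own. Each camera call takes 0.05 s, during which the arm holds its last target. There are 200 camera calls.

## Task

Close the packed carton on the roller track: fold both short end flaps in until they lie level (not pushed down into the carton), then fold the big lid flap down flat over them. Then push the closed carton along the rollers to the left until it stands right home against the end stop, and fold the metal gate down flat across the track behind it. Leave the things standing around where they are.

Things in the scene. Friction and masses are not known exactly. Their poses are not given: they have to be found in the camera images.
- track: Fixed aluminium roller track, 148 mm wide (x), 510 mm long (y). Origin: on the worktop under its middle; x away from the robot, y left along the lane. 15 grey rollers (24 mm thick, turn with slight drag, tops at z = 45 mm) between two rails (tops z = 75, 132 mm apart inside). The bay is the left (+y) end; a low bar (top z = 71 mm) closes the right end at y = -255 mm. Place and yaw vary.
- stop_face (a point): Middle of the end stop's face that the carton must reach: in the track's frame (0, 235, 85) mm; the end stop is 115 mm high.
- carton: Cardboard carton on the rollers, 120 mm (x) by 170 mm (y), walls 92 mm high, 0.3 to 0.5 kg plus a tea box inside. Origin: centre of its underside, axes as the track's. Fully home its origin is at y = +150 mm in the track's frame. It starts near the right end with its three flaps standing open, and may shift along the rollers while they are pushed.
- right_flap (a joint): End flap on the carton's right (-y) end: 0 = level, closed; pi/2 = upright; more = leaning outwards. Stays at the angle it is left at (hinge friction 0.015 N m). No stop at level: it can be pushed on to -0.45 into the carton. 112 mm wide, 55 mm from hinge to free edge, 3 mm thick.
- right_flap_hinge (a point): Hinge line's middle of the right end flap, in the carton's frame (0, -84, 92.5) mm, in mid-thickness of the flap.
- left_flap (a joint): The same kind of end flap on the carton's left (+y) end: same meaning, size and friction.
- left_flap_hinge (a point): Hinge line's middle of the left end flap, in the carton's frame (0, 84, 92.5) mm.
- lid (a joint): Hinge of the big lid flap along the carton's far (+x) long side: 0 = flat, closed (a stop); pi/2 = upright; more = leaning away from the robot. Stays where it is left (friction 0.03 N m). 119 mm from hinge to free edge, 170 mm wide, 3 mm thick.
- lid_hinge (a point): Hinge line's middle of the lid flap, in the carton's frame (59.5, 0, 96.5) mm.
- gate (a joint): Gate hinged on the track's far rail: 0 = flat across the track (a stop), blocking the lane behind a carton that is home; pi/2 = upright; more = leaning away from the robot, as it starts. Stays where it is left (friction 0.07 N m). Flat aluminium panel 55 mm wide along the lane, 153 mm from hinge to free edge, 4 mm thick, with an 11 mm lip at its free edge.
- gate_hinge (a point): Hinge line's middle of the gate, in the track's frame (81, 22.5, 85) mm. The gate covers y = -5 to 50 mm of the track.
- tea_box: Cardboard tea box 75 x 126 x 72 mm lying inside the carton; origin at the centre of its underside. Not to be handled.
- mug: White mug with handle, 94 mm high, bystander left of the track; origin under its centre.
- glass: Drinking glass, 86 mm high, 76 mm wide, bystander left of the track; origin under its centre.
- shaker: Salt shaker, 90 mm high, 44 mm wide, bystander close behind the track; origin under its centre.
- spice_jar: Spice jar with dark cap, 105 mm high, 41 mm wide, bystander close behind the track; origin under its centre.
- teaspoon: Teaspoon 130 mm long, lying in front of the track; origin under its centre.

How it is judged (in metres and radians):
On the way, in this order (a step that is already met when the one before it is completed fails the run):
1. both end flaps folded level while the lid is still open (value of joint right_flap between -0.25 and 0.25 rad and value of joint left_flap between -0.25 and 0.25 rad and value of joint lid above 0.8 rad), for 0.2 s.
2. lid folded flat (value of joint lid below 0.12 rad and y of carton in the frame of track below 0.1 m), for 0.2 s.
3. carton home against the end stop with the gate still up (y of carton in the frame of track above 0.14 m and value of joint gate above 0.8 rad), for 0.2 s.
4. gate folded flat behind it (value of joint gate below 0.12 rad), for 0.2 s.
At the end, for the whole second after the job is handed in: Both end flaps within 0.25 rad of level, lid within 0.12 rad of flat, carton flat on the rollers at rest and within 10 mm of the end stop with the tea box still in it, gate within 0.12 rad of lying flat across the track (value of joint right_flap between -0.25 and 0.25 rad and value of joint left_flap between -0.25 and 0.25 rad and value of joint each of lid, gate below 0.12 rad and y of carton in the frame of track above 0.14 m and angle between carton's own z axis and vertical below 0.06 rad and z of carton in the frame of track below 0.055 m and linear speed of carton below 0.02 m/s and horizontal distance between tea_box and carton below 0.05 m); the robot touches nothing.
It fails at once if a bystander is moved by more than 30 mm (distance of any of mug, glass, shaker, spice_jar, teaspoon from where it was at the start of the episode above 0.03 m).
It fails at once if the carton is tipped by more than 0.25 rad (angle between carton's own z axis and vertical above 0.25 rad).
It also fails if it takes over 69 s, if anything falls off the work surface, if the arm or the gripper's body presses on something with over 40 N, if the wrist force passes 120 N, or if a joint passes its speed limit or range.

## Working session

There is one attempt and no reset: what is moved stays moved. The work goes in short steps, Python scripts to look and compute and a tool call to move; the robot and the scene stay as the last step left them, time stands still between calls to the robot, and variables do not carry over. Pictures are saved under pics/ and viewed, at most 10 in all, crops included, and the job is handed in when it is done.

Besides the shell and the picture viewer there is one more tool, called as name([rows], argument=value, ...), one row to a line, values as JSON. move_arm: Moves the arm, as the interface text tells. Its arguments: {"type":"object","properties":{"commands":{"type":"array"}},"required":["commands"]}

```bash
mkdir -p pics; python3 - <<'E'
from cell import *
import cv2
for n in ("scene","top"):
    cv2.imwrite(f"pics/{n}0.png",read_camera(n)); i=camera_info(n); print(n,i)
print(state())
E
```

```text
scene {'K': array([[509.72700377,   0.        , 274.07550965],
       [  0.        , 509.72700377, 208.0140957 ],
       [  0.        ,   0.        ,   1.        ]]), 'k1': -0.06104080880910907, 'cam_to_world': array([[-7.87456007e-01, -4.81125335e-01,  3.85268023e-01,
         5.06662005e+01],
       [-6.16336766e-01,  6.08062231e-01, -5.00389163e-01,
         7.30561780e+02],
       [ 6.48296984e-03, -6.31489300e-01, -7.75357489e-01,
         1.13687905e+03],
       [ 0.00000000e+00,  0.00000000e+00,  0.00000000e+00,
         1.00000000e+00]])}
top {'K': array([[406.4199776 ,   0.        , 272.68279791],
       [  0.        , 406.4199776 , 208.41576766],
       [  0.        ,   0.        ,   1.        ]]), 'k1': -0.10167938791640906, 'cam_to_world': array([[-2.74987511e-03, -9.90038177e-01,  1.40772321e-01,
         3.79936822e+02],
       [-9.99995888e-01,  2.60786314e-03, -1.19327241e-03,
         7.95502315e+01],
       [ 8.14270294e-04, -1.40775024e-01, -9.90041277e-01,
         1.29501984e+03],
       [ 0.00000000e+00,  0.00000000e+00,  0.00000000e+00,
         1.00000000e+00]])}
{'t': 0.1, 'joints': array([-1.44662045e+00,  4.91481465e-01,  1.55938145e+00, -2.19374008e-05,
        1.09167511e+00, -1.05606765e-01]), 'qvel': array([-0.00068267, -0.00205028, -0.0008923 , -0.00120231, -0.00112973,
       -0.00051409]), 'tau': array([ 5.43918984e-03, -6.13621259e+01, -2.58607221e+01,  6.94573880e-02,
        4.70410951e-02, -6.86655358e-05]), 'eef_pos': array([ 142.34092125, -608.36447319,  214.13367652]), 'tcp_rot': array([-3.14065050e+00, -8.03025503e-05,  2.29792730e-01]), 'ft_force': array([-0.23393483, -0.57683156, -0.46380819]), 'moment': array([ 0.02298255, -0.00996473,  0.04860504]), 'grip_force': 0.0, 'opening': 0.9998038374779176}
```

View pics/scene0.png

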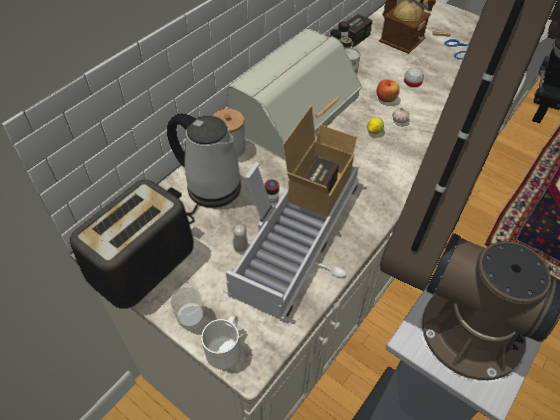

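View pics/top0.png

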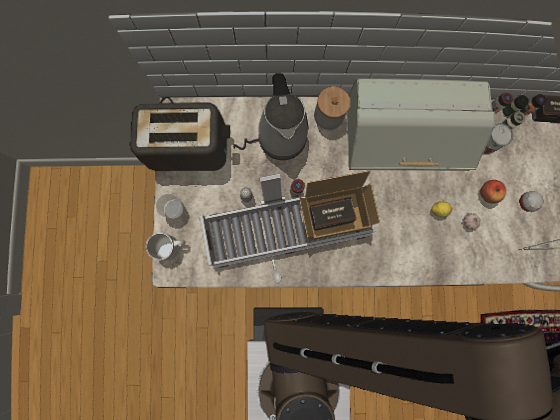

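The track runs from about (205,240) to (372,215) in the top view. The carton is at its right end with the lid leaning away from the robot, and the gate is up near (271,188). I'll enlarge both views to get exact corners.

```bash
python3 - <<'E'
import cv2
a=cv2.imread("pics/top0.png")[165:285,195:390]; cv2.imwrite("pics/topc.png",cv2.resize(a,None,fx=4,fy=4,interpolation=cv2.INTER_CUBIC))
a=cv2.imread("pics/scene0.png")[100:320,220:365]; cv2.imwrite("pics/scc.png",cv2.resize(a,None,fx=2.7,fy=2.7,interpolation=cv2.INTER_CUBIC))
E
```

```text
(no output)
```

View pics/topc.png

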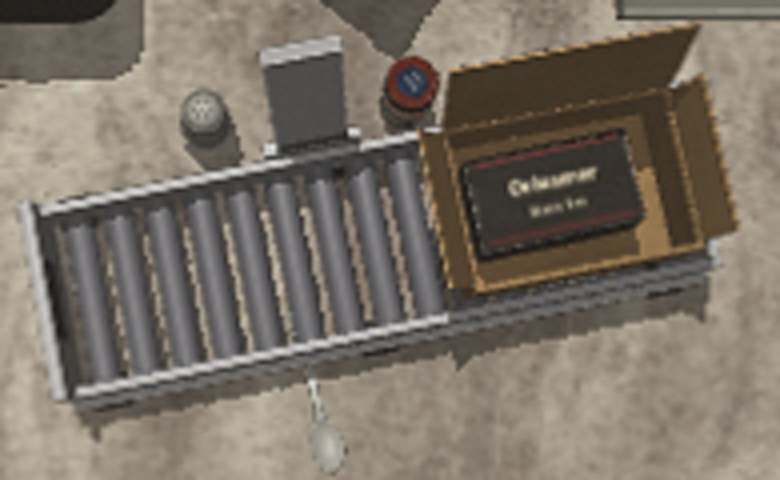

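View pics/scc.png

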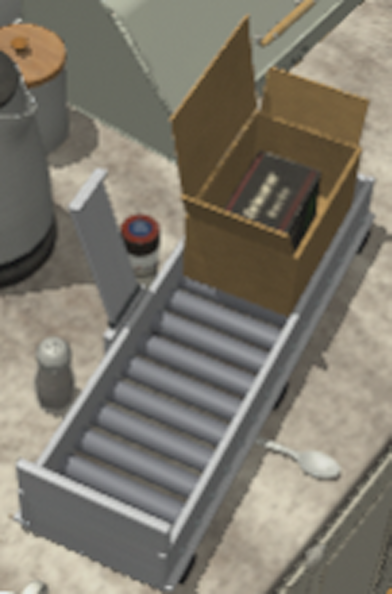

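The top crop shows the stop plate at (22–70,203–400), and the carton rim corners at (450,128), (472,292), (705,243) and (668,90). The left flap leans slightly outward and the right flap leans well outward. Next I'll back-project these points.

```bash
cat > h.py <<'E'
import numpy as np, cv2
from cell import *
def ray(n,u,v):
    i=camera_info(n);K=i["K"];T=i["cam_to_world"]
    p=np.array([(u-K[0,2])/K[0,0],(v-K[1,2])/K[1,1]]);q=p.copy()
    for _ in range(20): q=p/(1+i["k1"]*(q@q))
    return T[:3,3],T[:3,:3]@np.r_[q,1]
def bp(n,u,v,z):
    o,d=ray(n,u,v); return (o+d*(z-o[2])/d[2])
T=lambda x,y:("top",x/4+195,y/4+165)
S=lambda x,y:("scene",x/2.7+220,y/2.7+100)
def proj(n,P):
    i=camera_info(n);Tm=i["cam_to_world"];c=Tm[:3,:3].T@(np.array(P,float)-Tm[:3,3]);q=c[:2]/c[2];q=q*(1+i["k1"]*(q@q))
    return i["K"][0,0]*q[0]+i["K"][0,2],i["K"][1,1]*q[1]+i["K"][1,2]
E
python3 - <<'E'
from h import *
for n,a,z in [("stop outer far T",T(22,203),115),("stop inner far T",T(38,203),115),("stop outer near T",T(55,400),115),("stop inner near",T(70,398),115),
 ("nrail inner mid",T(448,316),75),("nrail right end",T(716,250),75),("nrail left",T(75,392),75),("far rail L",T(42,211),75),("far rail R",T(440,131),75),
 ("c FL",T(450,128),137),("c NL",T(472,292),137),("c NR",T(705,243),137),("c FR",T(668,90),137),
 ("stop far S",S(20,463),115),("stop near S",S(170,530),115),("track end near S",S(370,183),75),
 ("c FL S",S(187,195),137),("c NL S",S(297,250),137),("c NR S",S(358,150),137),
 ("gate tipL T",T(263,55),190),("gate tipR T",T(340,42),190),("jar",T(410,82),105),("shaker",T(205,112),90),("spoon end",T(312,380),5),("spoon",T(328,455),5)]:
    print(n,bp(*a,z).round(1))
E
```

```text
stop outer far T [526.5 290.  115. ]
stop inner far T [526.5 278.2 115. ]
stop outer near T [383.1 263.2 115. ]
stop inner near [384.6 252.4 115. ]
nrail inner mid [445.3 -24.6  75. ]
nrail right end [ 494.1 -229.    75. ]
nrail left [389.2 254.5  75. ]
far rail L [525.4 281.7  75. ]
far rail R [586.  -20.4  75. ]
c FL [577.7 -22.6 137. ]
c NL [459.  -36.6 137. ]
c NR [ 493.4 -205.5  137. ]
c FR [ 605.5 -182.4  137. ]
stop far S [525.9 290.5 115. ]
stop near S [383.3 262.1 115. ]
track end near S [ 483.  -220.9   75. ]
c FL S [591.9 -37.6 137. ]
c NL S [465.4 -45.6 137. ]
c NR S [ 492.4 -197.4  137. ]
gate tipL T [620.3 111.1 190. ]
gate tipR T [629.4  57.6 190. ]
jar [618.    3.9 105. ]
shaker [598.4 157.6  90. ]
spoon end [399.   77.4   5. ]
spoon [340.4  65.1   5. ]
```

```bash
cat > fit.py <<'E'
from h import *
from scipy.optimize import least_squares
def model(p):
    tx,ty,yaw,cy,rf,lf,lid,g=p
    c,s=np.cos(yaw),np.sin(yaw)
    W=lambda x,y,z:(tx+c*x-s*y,ty+s*x+c*y,z)
    C=lambda x,y,z:W(x,y+cy,z+45)
    R=lambda x:C(x,-84+55*np.cos(rf),92.5+55*np.sin(rf)); L=lambda x:C(x,84-55*np.cos(lf),92.5+55*np.sin(lf))
    D=lambda y:C(59.5-119*np.cos(lid),y,96.5+119*np.sin(lid)); G=lambda y:W(81-153*np.cos(g),y,85+153*np.sin(g))
    return [(W(-74,247,115),T(55,400)),(W(74,247,115),T(22,203)),(W(-74,247,115),S(170,530)),(W(74,247,115),S(20,463)),
     (W(-66,-71,75),T(448,316)),(C(-60,-85,92),T(705,243)),(C(-60,-85,92),S(358,150)),
     (R(-56),T(737,232)),(R(56),T(705,77)),(R(-56),S(367,103)),(R(56),S(273,70)),
     (L(56),T(422,133)),(L(-56),T(450,292)),(L(56),S(187,195)),(L(-56),S(297,250)),
     (D(85),T(449,67)),(D(-85),T(700,25)),(D(85),S(175,123)),(D(-85),S(248,18)),
     (G(50),T(262,50)),(G(-5),T(341,38)),(G(50),S(75,207)),(G(-5),S(103,172))]
f=lambda p:np.ravel([np.subtract(proj(b[0],a),b[1:]) for a,b in model(p)])
r=least_squares(f,[502,34,.195,-150,2,1.8,1.8,1.8],loss="soft_l1",x_scale=[1,1,.01,1,.1,.1,.1,.1])
print(r.x.round(3)); print(r.fun.reshape(-1,2).round(1).tolist())
E
python3 fit.py
```

```text
[ 5.01506e+02  3.63750e+01  1.95000e-01 -1.48444e+02  1.80800e+00
  1.94500e+00  1.74400e+00  1.84500e+00]
[[-0.4, 0.7], [-1.0, 0.1], [0.2, 1.2], [-0.8, 0.6], [7.1, -1.8], [-0.4, 1.9], [2.7, -0.6], [0.2, 0.6], [-1.1, 0.1], [2.1, -0.6], [-0.9, -1.2], [-0.9, 0.1], [0.6, 0.2], [-0.7, 0.2], [-0.9, -5.1], [-0.5, 1.8], [-0.2, 0.0], [-0.8, -0.8], [0.2, -1.3], [0.5, 1.0], [1.0, 0.0], [-0.6, -0.4], [-0.2, -2.0]]
```

Fit: track origin (501.5, 36.4), yaw 0.195, carton y ≈ −148, flaps 1.81 and 1.95, lid 1.74, gate 1.85. I'll approach the right flap from outside with the fingers shut.

move_arm([
  [[0, 0, 5], [0, 0, -2], 0],
  [[4, 3.6, 0.4], [0, 0, 0], 0],
  [[4, 3.6, 0.4], [0, 0, 0], 0],
  [[4, 3.6, 0.4], [0, 0, 0], 0],
  [[4, 3.6, 0.4], [0, 0, 0], 0],
  [[4, 3.6, 0.4], [0, 0, 0], 0],
  [[4, 3.6, 0.4], [0, 0, 0], 0],
  [[4, 3.6, 0.4], [0, 0, 0], 0],
  [[4, 3.6, 0.4], [0, 0, 0], 0],
  [[4, 3.6, 0.4], [0, 0, 0], 0],
])

```text
t: 1.1
eef_pos: [477.1, -306.7, 298.1]
tcp_rot: [-3.142, 0.0, 0.195]
ft_force: [0.4, -0.9, 0.3]
opening: 0.22
grip_force: 0.0
```

```bash
python3 - <<'E'
from h import *
for z in (0,100,200): print(z,bp("top",284,160,z).round(),bp("top",284,97,z+40).round(),bp("top",420,167,z).round())
print(bp("scene",205,125,230),bp("scene",212,205,0))
E
```

```text
0 [724.  40.   0.] [927.  40.  40.] [ 702. -411.    0.]
100 [698.  43. 100.] [883.  43. 140.] [ 677. -373.  100.]
200 [671.  46. 200.] [839.  46. 240.] [ 652. -335.  200.]
[819.76689168  35.43976224 230.        ] [763.19425134  99.33870857   0.        ]
```

move_arm([
  [[2, 2, 0], [0, 0, 0], 0],
  [[2, 2, 0], [0, 0, 0], 0],
  [[0, 0, 0], [0, 0, 0], 0],
  [[0, 0, 0], [0, 0, 0], 0],
])

```text
t: 1.5
eef_pos: [515.9, -268.0, 297.6]
tcp_rot: [-3.141, 0.001, 0.196]
ft_force: [-0.4, 1.2, 0.9]
opening: 0.002
grip_force: 0.0
```

move_arm([
  [[2, 1.8, 0], [0, 0, 0], 0],
  [[1.9, 1.7, -2], [0, 0, 0], 0],
  [[0, 0, -5], [0, 0, 0], 0],
  [[0, 0, -4.8], [0, 0, 0], 0],
  [[0, 0, 0], [0, 0, 0], 0],
  [[-0.2, 1, 0], [0, 0, 0], 0],
  [[-0.2, 1, 0], [0, 0, 0], 0],
  [[-0.2, 1, 0], [0, 0, 0], 0],
  [[0, 0, 0], [0, 0, 0], 0],
])

```text
t: 2.4
eef_pos: [549.7, -202.5, 183.4]
tcp_rot: [3.138, -0.004, 0.196]
ft_force: [-0.7, -1.4, 3.9]
opening: 0.007
grip_force: 0.9
```

move_arm([
  [[-0.2, 1, -0.3], [0, 0, 0], 0],
  [[-0.2, 1, -0.4], [0, 0, 0], 0],
  [[-0.2, 0.8, -0.7], [0, 0, 0], 0],
  [[-0.1, 0.8, -0.8], [0, 0, 0], 0],
  [[-0.1, 0.3, -0.9], [0, 0, 0], 0],
  [[0, 0.3, -0.8], [0, 0, 0], 0],
  [[0, 0, 0], [0, 0, 0], 0],
  [[0, 0, 0], [0, 0, 0], 0],
])

```text
t: 3.2
eef_pos: [541.0, -161.5, 140.7]
tcp_rot: [-3.141, 0.001, 0.195]
ft_force: [0.1, -0.2, 0.7]
opening: 0.006
grip_force: 0.0
```

move_arm([
  [[0, 0, 4], [0, 0, 0], 0],
  [[0, 0, 4], [0, 0, 0], 0],
  [[-0.4, 2, 2], [0, 0, 0], 0],
  [[-0.8, 4, 0], [0, 0, 0], 0],
  [[-0.8, 4, 0], [0, 0, 0], 0],
  [[-0.8, 4, 0], [0, 0, 0], 0],
  [[-0.8, 4, 0], [0, 0, 0], 0],
  [[0, 0.6, -4], [0, 0, 0], 0],
  [[0, 0, -2.4], [0, 0, 0], 0],
  [[0, 0, 0], [0, 0, 0], 0],
])

```text
t: 4.2
eef_pos: [503.8, 24.9, 175.0]
tcp_rot: [-3.141, 0.004, 0.195]
ft_force: [0.0, -0.1, -0.0]
opening: 0.004
grip_force: 0.0
```

```bash
python3 - <<'E'
from h import *
a=read_camera("top")[165:285,195:390]; b=read_camera("scene")[90:240,260:400]
cv2.imwrite("pics/m1.png",np.hstack([cv2.resize(a,(468,288),interpolation=2),cv2.resize(b,(269,288),interpolation=2)]))
print(state()["eef_pos"])
E
```

```text
[505.4181236   24.31631107 177.72048389]
```

View pics/m1.png

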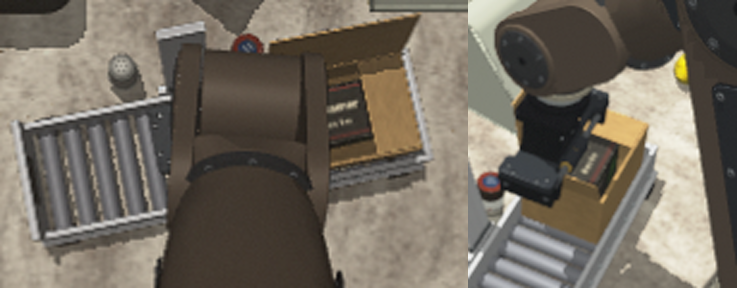

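The right flap now lies level, covering roughly (362–425, 60–165) in the left half of the picture. The carton hasn't moved. Now I'll fold the left flap.

move_arm([
  [[0.2, -1.3, 0], [0, 0, 0], 0],
  [[0.2, -1.2, 0], [0, 0, 0], 0],
  [[0.2, -1.2, 0], [0, 0, 0], 0],
  [[0.2, -1.1, -0.2], [0, 0, 0], 0],
  [[0.2, -1.1, -0.3], [0, 0, 0], 0],
  [[0.2, -0.8, -0.7], [0, 0, 0], 0],
  [[0.1, -0.8, -0.8], [0, 0, 0], 0],
  [[0.1, -0.3, -0.9], [0, 0, 0], 0],
  [[0, -0.3, -0.8], [0, 0, 0], 0],
  [[0, 0, 0], [0, 0, 0], 0],
])

```text
t: 5.3
eef_pos: [518.4, -56.7, 138.6]
tcp_rot: [-3.141, 0.002, 0.194]
ft_force: [0.9, 0.3, -0.1]
opening: 0.006
grip_force: 0.0
```

move_arm([
  [[0, 0, 0], [0, 0, 0], 0],
  [[0, 0, 0], [0, 0, 0], 0],
])

```text
t: 5.5
eef_pos: [518.9, -56.2, 140.1]
tcp_rot: [3.142, 0.0, 0.195]
ft_force: [-0.0, -0.4, 0.3]
opening: 0.005
grip_force: 0.0
```

move_arm([
  [[0, 0, 4], [0, 0, 0], 0],
  [[0, 0, 4.5], [0, 0, 0], 0],
  [[0, 0, 4.5], [0, 0, 0], 0],
  [[0, 0, 2.5], [0, 0, 0], 0],
  [[4, -1, 0], [0, 0, 0], 0],
  [[4.2, -1, 0], [0, 0, 0], 0],
  [[4.2, -1, 0], [0, 0, 0], 0],
  [[0, 0, 0], [0, 0, 0], 0],
  [[0, 0, 0], [0, 0, 0], 0],
])

```text
t: 6.4
eef_pos: [643.0, -86.1, 294.2]
tcp_rot: [-3.141, 0.001, 0.195]
ft_force: [-0.1, 0.0, -0.0]
opening: 0.003
grip_force: 0.0
```

```bash
python3 - <<'E'
from h import *
a=read_camera("top")[165:285,195:390]; b=read_camera("scene")[90:240,260:400]
cv2.imwrite("pics/m2.png",np.hstack([cv2.resize(a,(468,288),interpolation=2),cv2.resize(b,(269,288),interpolation=2)]))
print(state()["eef_pos"])
E
```

```text
[642.18160465 -85.93426397 295.22733816]
```

View pics/m2.png

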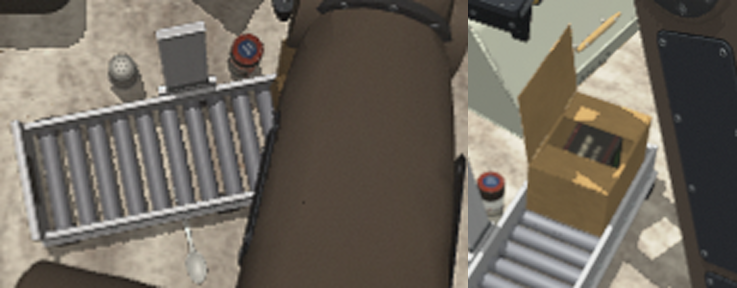

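Both end flaps are level and the lid is still up. Next is the lid: down behind it, then forward along an arc.

move_arm([
  [[0, 0, -3.5], [0, 0, 0], 0],
  [[0, 0, -3.5], [0, 0, 0], 0],
  [[-1.5, -0.3, 0], [0, 0, 0], 0],
  [[-1.4, -0.3, 0], [0, 0, 0], 0],
  [[-1.4, -0.3, 0], [0, 0, 0], 0],
  [[-1.1, -0.2, -0.1], [0, 0, 0], 0],
  [[-1.1, -0.2, -0.1], [0, 0, 0], 0],
  [[-1, -0.2, -0.4], [0, 0, 0], 0],
  [[-1, -0.2, -0.4], [0, 0, 0], 0],
  [[0, 0, 0], [0, 0, 0], 0],
])

```text
t: 7.5
eef_pos: [556.6, -103.5, 214.5]
tcp_rot: [-3.141, 0.001, 0.194]
ft_force: [1.4, -0.4, 0.2]
opening: 0.002
grip_force: 0.0
```

move_arm([
  [[-0.9, -0.2, -0.7], [0, 0, 0], 0],
  [[-0.8, -0.2, -0.6], [0, 0, 0], 0],
  [[-0.7, -0.1, -0.9], [0, 0, 0], 0],
  [[-0.7, -0.1, -0.9], [0, 0, 0], 0],
  [[-0.5, -0.1, -1], [0, 0, 0], 0],
  [[-0.4, -0.1, -1], [0, 0, 0], 0],
  [[-0.2, 0, -1.1], [0, 0, 0], 0],
  [[-0.2, 0, -0.9], [0, 0, 0], 0],
  [[0, 0, 0], [0, 0, 0], 0],
  [[0, 0, 0], [0, 0, 0], 0],
])

```text
t: 8.5
eef_pos: [514.0, -111.3, 143.6]
tcp_rot: [-3.142, 0.0, 0.195]
ft_force: [0.7, -0.6, 1.1]
opening: 0.004
grip_force: 0.0
```

move_arm([
  [[0, 0, -0.2], [0, 0, 0], 0],
  [[0, 0, 0], [0, 0, 0], 0],
  [[0, 0, 0], [0, 0, 0], 0],
  [[0, 0, 3], [0, 0, 0], 0],
  [[0, 0, 3], [0, 0, 0], 0],
  [[1.3, -3.8, 0], [0, 0, 0], 0],
  [[1.3, -3.8, 0], [0, 0, 0], 0],
  [[1.3, -3.9, 0], [0, 0, 0], 0],
  [[0, 0, 0], [0, 0, 0], 0],
  [[0, 0, 0], [0, 0, 0], 0],
])

```text
t: 9.5
eef_pos: [552.7, -226.8, 201.2]
tcp_rot: [-3.141, 0.001, 0.194]
ft_force: [0.5, 0.9, -0.2]
opening: 0.003
grip_force: 0.0
```

```bash
python3 - <<'E'
from h import *
a=read_camera("top")[165:285,195:390]; b=read_camera("scene")[90:240,260:400]
cv2.imwrite("pics/m3.png",np.hstack([cv2.resize(a,(468,288),interpolation=2),cv2.resize(b,(269,288),interpolation=2)]))
print(state()["eef_pos"])
E
```

```text
[ 552.61244966 -225.6010057   201.69020416]
```

View pics/m3.png

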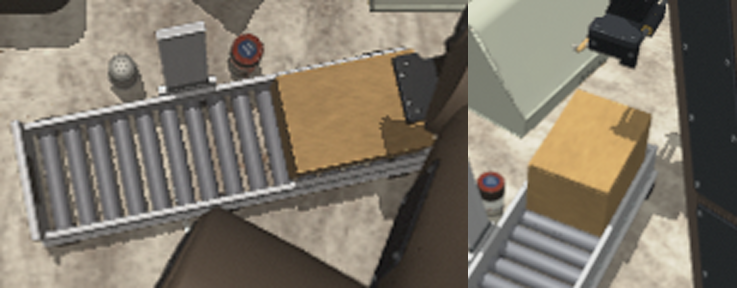

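The carton is closed, with its lid flat and its left edge at about (277–298, 75–175) in the left half of the picture. Now I'll go down behind it and push.

move_arm([
  [[0, 0, -4], [0, 0, 0], 0],
  [[0, 0, -4], [0, 0, 0], 0],
  [[0, 0, -3], [0, 0, 0], 0],
  [[0, 0, 0], [0, 0, 0], 0],
  [[-0.2, 1, 0], [0, 0, 0], 0],
  [[-0.2, 1, 0], [0, 0, 0], 0],
  [[-0.2, 1, 0], [0, 0, 0], 0],
  [[-0.3, 1.5, 0], [0, 0, 0], 0],
  [[-0.3, 1.5, 0], [0, 0, 0], 0],
  [[-0.3, 1.5, 0], [0, 0, 0], 0],
])

```text
t: 10.6
eef_pos: [537.8, -150.0, 92.5]
tcp_rot: [3.141, -0.001, 0.195]
ft_force: [0.2, -2.7, -0.3]
opening: 0.005
grip_force: 1.6
```

move_arm([
  [[-0.3, 1.5, 0], [0, 0, 0], 0],
  [[-0.3, 1.5, 0], [0, 0, 0], 0],
  [[-0.3, 1.5, 0], [0, 0, 0], 0],
  [[-0.3, 1.5, 0], [0, 0, 0], 0],
  [[-0.3, 1.5, 0], [0, 0, 0], 0],
  [[-0.3, 1.5, 0], [0, 0, 0], 0],
  [[-0.3, 1.5, 0], [0, 0, 0], 0],
  [[-0.3, 1.5, 0], [0, 0, 0], 0],
  [[-0.3, 1.5, 0], [0, 0, 0], 0],
  [[-0.3, 1.5, 0], [0, 0, 0], 0],
])

```text
t: 11.6
eef_pos: [507.6, -0.1, 92.0]
tcp_rot: [3.142, 0.0, 0.195]
ft_force: [0.8, -2.9, 4.3]
opening: 0.009
grip_force: 2.2
```

move_arm([
  [[-0.3, 1.5, 0], [0, 0, 0], 0],
  [[-0.3, 1.5, 0], [0, 0, 0], 0],
  [[-0.3, 1.3, 0], [0, 0, 0], 0],
  [[-0.2, 1.2, 0], [0, 0, 0], 0],
  [[-0.2, 1, 0], [0, 0, 0], 0],
  [[-0.2, 0.8, 0], [0, 0, 0], 0],
  [[-0.1, 0.6, 0], [0, 0, 0], 0],
  [[0, 0.2, 0], [0, 0, 0], 0],
  [[0, 0, 0], [0, 0, 0], 0],
])

```text
t: 12.5
eef_pos: [491.7, 79.9, 91.8]
tcp_rot: [-3.141, 0.001, 0.195]
ft_force: [-0.1, -0.8, -0.1]
opening: 0.001
grip_force: 0.0
```

move_arm([
  [[0, 0.3, 0], [0, 0, 0], 0],
  [[-0.1, 0.2, 0], [0, 0, 0], 0],
  [[0, 0.2, 0], [0, 0, 0], 0],
  [[-0.1, 0.2, 0], [0, 0, 0], 0],
  [[0, 0, 0], [0, 0, 0], 0],
])

```text
t: 13.0
eef_pos: [489.9, 88.9, 92.0]
tcp_rot: [-3.142, -0.0, 0.195]
ft_force: [-0.0, 0.3, -0.4]
opening: 0.006
grip_force: 0.1
```

move_arm([
  [[0, 0.2, 0], [0, 0, 0], 0],
  [[0, 0.1, 0], [0, 0, 0], 0],
  [[0, 0, 0], [0, 0, 0], 0],
])

```text
t: 13.3
eef_pos: [489.6, 91.1, 92.0]
tcp_rot: [3.141, 0.001, 0.195]
ft_force: [-0.8, -7.9, 0.9]
opening: 0.006
grip_force: 3.9
```

```bash
python3 - <<'E'
from h import *
a=read_camera("top")[165:285,195:390]; b=read_camera("scene")[140:320,220:388]
cv2.imwrite("pics/m4.png",np.hstack([cv2.resize(a,(468,288),interpolation=2),cv2.resize(b,(269,288),interpolation=2)]))
s=state();print(s["eef_pos"],s["ft_force"])
E
```

```text
[489.6500276   91.1121347   91.97453452] [-1.79581142 -7.05484993  0.7136913 ]
```

View pics/m4.png

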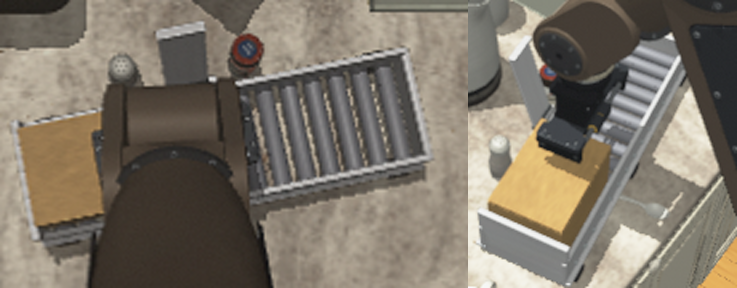

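The carton is home against the stop with about 7 N contact, and the gate is still up at about (183,55). I'll go over the gate, then down behind it.

move_arm([
  [[0.1, -0.6, 0], [0, 0, 0], 0],
  [[0, -1, 4], [0, 0, 0], 0],
  [[0, 0, 4.5], [0, 0, 0], 0],
  [[0, 0, 4.5], [0, 0, 0], 0],
  [[0, 0, 4], [0, 0, 0], 0],
  [[4, 0.3, 0.5], [0, 0, 0], 0],
  [[4, 0.3, 0], [0, 0, 0], 0],
  [[4.2, 0.4, 0], [0, 0, 0], 0],
  [[4.2, 0.4, 0], [0, 0, 0], 0],
  [[0, 0, 0], [0, 0, 0], 0],
])

```text
t: 14.4
eef_pos: [658.3, 89.7, 265.3]
tcp_rot: [-3.141, 0.0, 0.195]
ft_force: [-0.5, -0.9, 0.5]
opening: 0.003
grip_force: 0.0
```

move_arm([
  [[0, 0, 0], [0, 0, 0], 0],
  [[0, 0, -3], [0, 0, 0], 0],
  [[0, 0, -3.5], [0, 0, 0], 0],
  [[0, 0, 0], [0, 0, 0], 0],
])

```text
t: 14.8
eef_pos: [652.3, 89.4, 198.6]
tcp_rot: [-3.14, 0.007, 0.195]
ft_force: [-0.4, 0.3, -0.2]
opening: 0.004
grip_force: 0.0
```

move_arm([
  [[-1.7, -0.3, 0], [0, 0, 0], 0],
  [[-1.6, -0.3, 0], [0, 0, 0], 0],
  [[-1.6, -0.3, -0.2], [0, 0, 0], 0],
  [[-1.5, -0.3, -0.1], [0, 0, 0], 0],
  [[-1.4, -0.3, -0.2], [0, 0, 0], 0],
  [[-1.4, -0.3, -0.2], [0, 0, 0], 0],
  [[-1.3, -0.3, -0.5], [0, 0, 0], 0],
  [[-1.3, -0.2, -0.5], [0, 0, 0], 0],
  [[-1.1, -0.2, -0.9], [0, 0, 0], 0],
  [[-1.1, -0.2, -0.9], [0, 0, 0], 0],
])

```text
t: 15.8
eef_pos: [514.7, 62.5, 169.0]
tcp_rot: [3.141, -0.003, 0.195]
ft_force: [1.0, 0.1, 0.4]
opening: 0.005
grip_force: 0.2
```

move_arm([
  [[-0.9, -0.2, -1.1], [0, 0, 0], 0],
  [[-0.9, -0.2, -1.1], [0, 0, 0], 0],
  [[-0.6, -0.1, -1.3], [0, 0, 0], 0],
  [[-0.5, -0.1, -1.3], [0, 0, 0], 0],
  [[-0.2, -0.1, -1.4], [0, 0, 0], 0],
  [[-0.2, 0, -1.1], [0, 0, 0], 0],
  [[0, 0, 0], [0, 0, 0], 0],
  [[0, 0, 0], [0, 0, 0], 0],
])

```text
t: 16.6
eef_pos: [482.4, 55.6, 95.3]
tcp_rot: [3.141, -0.001, 0.195]
ft_force: [0.1, -0.1, -0.2]
opening: 0.007
grip_force: 0.0
```

Still above flat (z 95, against about 87). I'll press down gently.

move_arm([
  [[0, 0, -0.4], [0, 0, 0], 0],
  [[0, 0, -0.3], [0, 0, 0], 0],
  [[0, 0, -0.1], [0, 0, 0], 0],
  [[0, 0, 0], [0, 0, 0], 0],
  [[0, 0, 0], [0, 0, 0], 0],
])

```text
t: 17.1
eef_pos: [482.3, 55.6, 87.0]
tcp_rot: [3.141, -0.001, 0.195]
ft_force: [-3.1, 0.3, 14.4]
opening: 0.005
grip_force: 7.0
```

move_arm([
  [[0, 0, 2], [0, 0, 0], 0],
  [[0, 0, 4], [0, 0, 0], 0],
  [[0, 0, 4.5], [0, 0, 0], 0],
  [[0, 0, 4.5], [0, 0, 0], 0],
  [[0, -4.5, 0], [0, 0, 0], 0],
  [[0, -4.5, 0], [0, 0, 0], 0],
  [[0, -4.5, 0], [0, 0, 0], 0],
  [[0, -4.5, 0], [0, 0, 0], 0],
  [[0, -4.5, 0], [0, 0, 0], 0],
  [[0, 0, 0], [0, 0, 0], 0],
])

```text
t: 18.1
eef_pos: [481.9, -173.7, 235.8]
tcp_rot: [3.141, -0.0, 0.191]
ft_force: [-0.2, 1.0, 0.3]
opening: 0.005
grip_force: 0.0
```

```bash
python3 - <<'E'
from h import *
a=read_camera("top")[165:285,195:390]; b=read_camera("scene")[140:320,220:388]
cv2.imwrite("pics/m5.png",np.hstack([cv2.resize(a,(468,288),interpolation=2),cv2.resize(b,(269,288),interpolation=2)]))
E
```

```text
(no output)
```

View pics/m5.png

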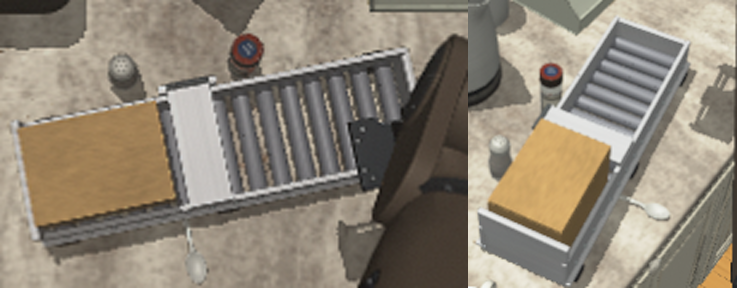

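The closed carton is home against the stop, at (20–175, 100–225). The gate lies flat at about (200,145), the arm is clear and the bystanders are where they were. Handing in.

```bash
python3 -c "
from cell import *
print(env.job_done())"
```

```text
the job is handed in; nothing more can be done
None
```

The job is handed in: both end flaps and the lid are closed, the carton is home against the end stop, and the gate lies flat behind it with the arm clear and the bystanders undisturbed; the judge's verdict was not shown.

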